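Slide the blue document tray onto the blue rails of the desk sorter

TASK

Pick up the blue tray from the desk and slide it fully home onto the blue rails of the sorter rack, the middle of its three colour-coded rail pairs, so that it rests flat on both rails against the back bar, then let go. Leave the yellow tray on the desk and the red tray in the rack where they are.

Things in the scene. Friction and masses are not known exactly. Their poses are not given: they have to be found in the camera images.
- tray_blue: Blue tray, ~150 g, flat on desk. Plate 180 (x) x 140 (y) x 4 mm, rim to z=14. From its -x edge a tongue 30 wide, 5 thick runs to x=-176 with an upright black square grip 22 x 22 mm at x=-165, y=0, top at z=50, sides facing x and y. Centre of mass x=-35. Origin: centre of plate underside; x points away from the grip (edge that enters the rack first), z up.
- blue_slot (a point): Blue tray's pose when home on the blue, middle rails of the fixed open rack; 100-130 mm over desk, x slides in, z up. Ledges: top z=0, 4 thick, y=54-80 each side; guards y=80-83 to z=20 (10 mm side play); x=-105 (mouth) to 94; back bar stops plate at x=90. Red/yellow rails 65 mm below/above. Posts outside guards, to y=93, z=95. Yellow rails empty; the tray grip stays 60 mm outside the mouth.
- tray_yellow: Yellow tray, same shape and size as the blue one, flat on the desk beside it, nearer or farther from the robot (the two places may be swapped). Bystander. Origin (centre of plate underside) and axes as for the blue tray.
- tray_red: Red tray, same shape and size, already home on the red rails, 65 mm below the blue rails. Its grip stands in front of the rack, below where the blue tray's tongue will lie, with 15 mm between. Bystander. Origin and axes as for the blue tray.

How it is judged:
At the end, for the whole second after the job is handed in: The blue tray lies on the blue (middle) rails: within 15 mm of fully home along the rails, within 15 mm of centre sideways, within 6 mm of the rails' height, level within 3.4 degrees and lined up within 10 degrees, at rest (x of tray_blue in the frame of blue_slot between -0.015 and 0.01 m and y of tray_blue in the frame of blue_slot between -0.015 and 0.015 m and z of tray_blue in the frame of blue_slot between -0.006 and 0.006 m and angle between the x axis of tray_blue and the x axis of blue_slot, either way round below 0.175 rad and angle between tray_blue's own z axis and vertical below 0.06 rad and linear speed of tray_blue below 0.02 m/s); the robot touches nothing.
It fails at once if the yellow tray is moved more than 30 mm (distance of tray_yellow from where it was at the start of the episode above 0.03 m).
It fails at once if the red tray is moved more than 20 mm (distance of tray_red from where it was at the start of the episode above 0.02 m).
It also fails if it takes over 45 s, if anything falls off the work surface, if the arm or the gripper's body presses on something with over 40 N, if the wrist force passes 120 N, or if a joint passes its speed limit or range.

ROBOT

A 6-joint arm with a two-finger parallel gripper is mounted at the origin on the work surface. World frame = base frame: x ahead of the robot, y to its left, z up, the work surface at z = 0. Lengths are in m, angles in rad, forces in N, time in s.
With the tool pointing down it reaches from about 0.4 to 0.825 m from the base axis. Payload 7 kg.
Tool frame: the origin (TCP) lies at the centre of the arm's flange, where the gripper is bolted on; the fingertips stand 178 mm ahead of it and the grasp point (between the pads) lies 159 mm ahead of it (ctrl.grasp_offset is the distance from the TCP to the grasp point, in m); z points along the fingers, y is the line along which they close (so a half turn about z gives the same grasp; the last joint's range is limited). The gripper opens to 88 mm and grips with 3 to 60 N. Pads are 19 mm wide; open, the fingers measure 130 mm over their backs; the gripper's body (78 mm by 193 mm) begins 47 mm behind the grasp point.
Start: joints at [1.554, 0.359, 0.012, 0, -1.224, -0.288], TCP at [0.203, 0.644, 0.405] pointing down, gripper open.
Joint ranges: [-3.07, 3.07], [-1.43, 2.12], [-1.02, 1.25], [-3.03, 1.67], [-3.05, -0], [-3.03, 3.03]. Speed limits (rad/s): [2.39, 2.39, 3.01, 3.14, 3.14, 3.14].

INTERFACE

Orientations are given as a unit quaternion [w, x, y, z].
In Python, from cell import ctrl, eyes gives the robot as it stands. The module is installed in compiled form; this text tells all that it offers.
- The arm moves only by the tool play_rows, never from a script. Its argument "series" is text: rows parted by semicolons, each of 7 numbers parted by spaces: the closure in counts, from 0 (fully open) to 255 (shut), then the shift along the tool's x, y, z in mm, then the turn, a rotation vector about the tool's x, y, z in rad. A call has 1 to 5 rows; each row is the pose to reach, as a shift and turn from the pose commanded when the call began, along the tool's axes at that moment; what a row does not reach only later rows make up. A row lasts 1/12 s, in which the tool goes at most 41.7 mm and 7.16 degrees, less where a joint would pass 70% of its speed; a pose out of reach is approached as far as the arm can. A call with a gripper value outside its range is refused whole. The fingers move at their own pace and stop on an object; "grip_force" is the grip in N (left out, the last holds). Time passes only in rows, so rows that repeat a pose let the fingers close. It gives the time, the measured TCP pose, the force, the opening and the grip force at its end, in the units of the state.
- ctrl.observe(): the state, without advancing time (a new reading comes with each control period).
- eyes.get_image(name): name is "scene" or "top" or "wrist"; returns the picture (400x640x3 uint8, red, green, blue); there is no depth.
- eyes.get_calibration(name): a dict with "fx", "fy", "cx", "cy" (pixels), "k1" (the pictures are not rectified: a ray, as slopes to the right and down, at radius r is drawn at 1 + k1 r^2 times it, then the intrinsics apply), "T" (4x4, takes a point from camera to world coordinates); the wrist camera has in their place "tool_from_camera" (4x4, takes a point from camera to tool coordinates, whose origin is the TCP and whose axes are the flange's). Camera axes: x right, y down, z forward; pixel columns grow to the right and rows downward; lengths in m; the calibration is good to about 2 mm. A picture is of the moment at which its call begins: read the wrist's pose just before it. get_calibration takes no time and is no camera call.
- ctrl.sign_off(): hands the job in; it is judged then, once.
The state is a dict: "time_s": time; "q": joint angles; "qd": joint speeds; "tau": joint torques, N m; "tool_pos": TCP position; "tool_rot": TCP orientation; "force": force on the tool from outside, world axes, zero at the start; "moment": the same for the moment, N m; "opening": opening from 0.0 (shut) to 1.0 (fully open); "grasp_force": force on a finger pad.
Only numpy, scipy, OpenCV 4.12 (cv2) and the standard library are available. Lean on these libraries where they do the work, as an engineer would, in place of code of your own. Each camera call takes 0.05 s, during which the arm holds its last target. There are 200 camera calls.

## Working session

There is one attempt and no reset: what is moved stays moved. The work goes in short steps, Python scripts to look and compute and a tool call to move; the robot and the scene stay as the last step left them, time stands still between calls to the robot, and variables do not carry over. Pictures are saved under pics/ and viewed, at most 10 in all, crops included, and the job is handed in when it is done.

Besides the shell and the picture viewer there is one more tool, called after ">>>" by a JSON object that holds its "api" and its "payload", one argument or row to a line. play_rows: Moves the arm, as the interface text tells. Its arguments: {"type":"object","properties":{"series":{"type":"string"},"grip_force":{"type":"number"}},"required":["series"]}

```bash
mkdir -p pics; python3 - <<'E'
from cell import ctrl, eyes
import cv2,numpy as np
np.set_printoptions(precision=4,suppress=True)
s=ctrl.observe();print({k:np.round(v,3) for k,v in s.items()},ctrl.grasp_offset)
for n in("scene","top"):
    im=eyes.get_image(n);cv2.imwrite(f"pics/{n}0.png",im[:,:,::-1]);c=eyes.get_calibration(n);print(n,c)
print(eyes.get_calibration("wrist"))
E
```

```text
{'time_s': np.float64(0.0), 'q': array([ 1.554,  0.359,  0.011, -0.   , -1.224, -0.288]), 'qd': array([-0.   ,  0.001, -0.001,  0.001, -0.002,  0.   ]), 'tau': array([  0.002, -58.272,  29.304,   6.997,   0.007,  -0.   ]), 'tool_pos': array([0.203, 0.644, 0.404]), 'tool_rot': array([ 0.001,  0.988, -0.152, -0.   ]), 'force': array([-0.112, -0.167,  0.028]), 'moment': array([ 0.001,  0.01 , -0.007]), 'grasp_force': np.float64(0.0), 'opening': np.float64(0.999)} 0.1593
scene {'fx': 487.2181420708723, 'fy': 487.2181420708723, 'cx': 319.2470504007801, 'cy': 185.76155721247733, 'k1': -0.1468902146605858, 'T': array([[-0.8586,  0.3972, -0.3242,  0.8787],
       [ 0.5125,  0.6453, -0.5665,  0.71  ],
       [-0.0158, -0.6525, -0.7576,  0.9302],
       [ 0.    ,  0.    ,  0.    ,  1.    ]])}
top {'fx': 468.38856378412675, 'fy': 468.38856378412675, 'cx': 323.08074457928655, 'cy': 203.17136960786144, 'k1': -0.14028207056188324, 'T': array([[ 0.0025, -0.9841,  0.1778,  0.3618],
       [-0.9999,  0.0003,  0.0159,  0.1148],
       [-0.0157, -0.1778, -0.9839,  0.9672],
       [ 0.    ,  0.    ,  0.    ,  1.    ]])}
{'fx': 334.8704780198278, 'fy': 334.8704780198278, 'cx': 322.9362656193034, 'cy': 201.5221661992218, 'k1': -0.053843260328202545, 'tool_from_camera': array([[ 0.0003, -0.9651, -0.2621,  0.0722],
       [ 1.    ,  0.0002,  0.0002,  0.0007],
       [-0.0002, -0.2621,  0.9651,  0.0205],
       [ 0.    ,  0.    ,  0.    ,  1.    ]])}
```

View pics/scene0.png

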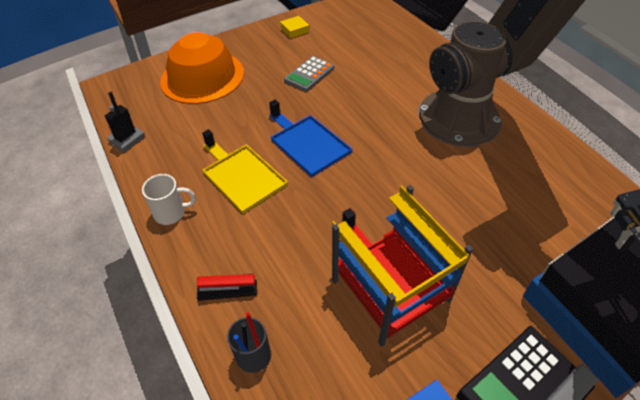

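View pics/top0.png

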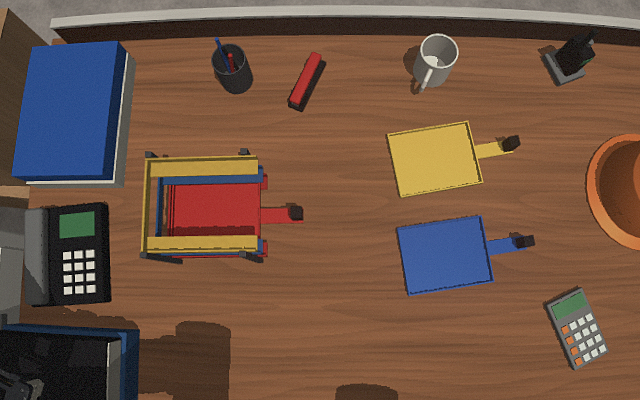

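The scene picture shows the blue tray (plate around (312,145)) nearer the robot than the yellow one. The rack mouth faces the trays. In the top picture the blue plate is centred at about (445,255) with its grip at (525,240). The rack spans (145-265, 150-260), and the red grip is at (296,212). I'll zoom in on the rack for corner picks.

```bash
cat > h.py <<'E'
import numpy as np,cv2
from cell import ctrl,eyes
def ray(c,uv,T=None):
    T=c["T"] if T is None else T
    uv=np.atleast_2d(uv).astype(float)
    K=np.array([[c["fx"],0,c["cx"]],[0,c["fy"],c["cy"]],[0,0,1]])
    p=cv2.undistortPoints(uv.reshape(-1,1,2),K,np.array([c["k1"],0,0,0.])).reshape(-1,2)
    return T[:3,3],np.c_[p,np.ones(len(p))]@T[:3,:3].T
def plane(c,uv,z,T=None):
    o,d=ray(c,uv,T); return (o+d*((z-o[2])/d[:,2])[:,None])[:,:2]
def proj(c,P,T=None):
    T=np.linalg.inv(c["T"] if T is None else T)
    K=np.array([[c["fx"],0,c["cx"]],[0,c["fy"],c["cy"]],[0,0,1]])
    return cv2.projectPoints(np.atleast_2d(P).astype(float),cv2.Rodrigues(T[:3,:3])[0],T[:3,3],K,np.array([c["k1"],0,0,0.]))[0].reshape(-1,2)
def wristT():
    from scipy.spatial.transform import Rotation as R
    s=ctrl.observe();T=np.eye(4);T[:3,:3]=R.from_quat(s["tool_rot"],scalar_first=True).as_matrix();T[:3,3]=s["tool_pos"]
    return T@eyes.get_calibration("wrist")["tool_from_camera"],s
E
python3 - <<'E'
from h import *
c=eyes.get_calibration("top");im=cv2.imread("pics/top0.png");hsv=cv2.cvtColor(im,cv2.COLOR_BGR2HSV)
for nm,lo,hi,box in(("blue",(105,120,40),(125,255,255),(380,200,520,310)),("yellow",(20,120,60),(35,255,255),(370,110,520,210))):
    m=cv2.inRange(hsv,lo,hi);k=np.zeros_like(m);k[box[1]:box[3],box[0]:box[2]]=255;m&=k
    mm=cv2.morphologyEx(m,cv2.MORPH_OPEN,np.ones((21,21)))
    cn=max(cv2.findContours(mm,0,1)[0],key=cv2.contourArea).reshape(-1,2)
    print(nm,cv2.minAreaRect((plane(c,cn,0.014)*1000).astype(np.float32)))
    b=(im.max(2)<45).astype(np.uint8);x0=495;y0,y1=(225,260) if nm=="blue" else(130,160)
    v,u=np.nonzero(b[y0:y1,x0:545]);print("black",u.min()+x0,u.max()+x0,v.min()+y0,v.max()+y0,plane(c,[u.mean()+x0,v.mean()+y0],0.035))
cv2.imwrite("pics/a.png",cv2.resize(im[140:275,130:320],None,fx=4,fy=4,interpolation=2))
s=cv2.imread("pics/scene0.png");cv2.imwrite("pics/b.png",cv2.resize(s[180:350,320:480],None,fx=3.5,fy=3.5,interpolation=2))
E
```

```text
blue ((428.79400634765625, -116.39603424072266), (136.2452850341797, 174.2579345703125), 7.399718284606934)
black 515 533 236 247 [[ 0.45076792 -0.27524142]]
yellow ((631.1107177734375, -104.80670166015625), (141.7156219482422, 181.07894897460938), 9.876577377319336)
black 503 519 136 151 [[ 0.65555211 -0.26402415]]
```

View pics/a.png

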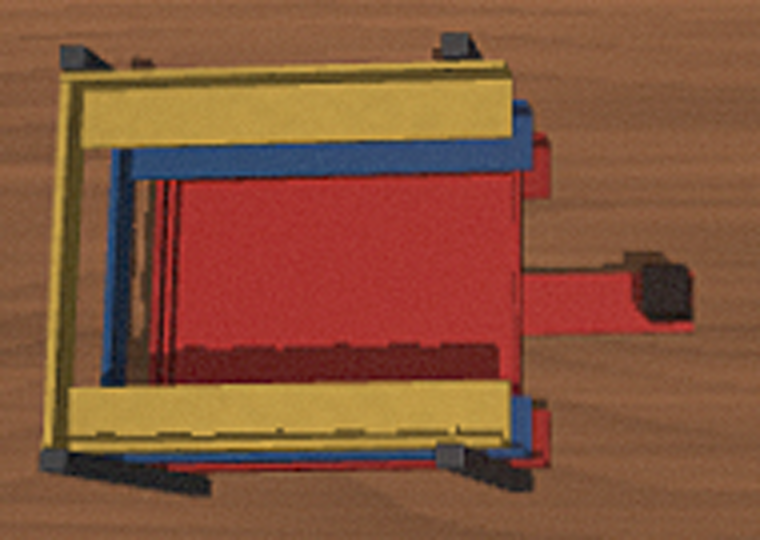

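View pics/b.png

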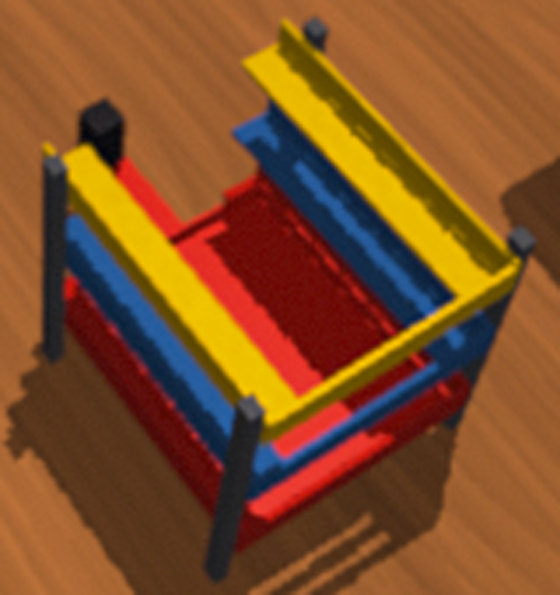

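The crops show clear mouth corners of the yellow, blue and red ledges. In the top crop they are at about (512,136)/(509,380), (532,170)/(531,396) and (550,197)/(550,408). The post tops are visible in both views. I'll fit the rack pose to these points.

```bash
python3 - <<'E'
from h import *
from scipy.optimize import least_squares
ct,cs=eyes.get_calibration("top"),eyes.get_calibration("scene")
A=[(-105,-54,65,512,136),(-105,54,65,509,380),(-105,-54,0,532,170),(-105,54,0,531,396),(-105,-54,-65,550,197),(-105,54,-65,550,408),('m',88,95,452,457),('b',88,95,54,459)]
B=[(-105,-54,65,88,147),(-105,54,65,245,63),(-105,54,0,233,131),('m',-88,95,55,163),('b',-88,95,250,408),('b',88,95,521,240),('m',88,95,315,30)]
def res(p):
    x,y,z,a,m,b=p;r=[]
    for c,L,s,o in((ct,A,4,(130,140)),(cs,B,3.5,(320,180))):
        P=np.array([[dict(m=m,b=b).get(q[0],0) if isinstance(q[0],str) else q[0]/1e3,q[1]/1e3,q[2]/1e3] for q in L])
        W=np.c_[x+np.cos(a)*P[:,0]-np.sin(a)*P[:,1],y+np.sin(a)*P[:,0]+np.cos(a)*P[:,1],z+P[:,2]]
        r.append(proj(c,W)-(np.array([q[3:] for q in L])/s+np.array(o)))
    return np.vstack(r).ravel()
f=least_squares(res,[.5,.45,.115,1.57,-.08,.09],loss="soft_l1")
print(f.x);print(np.round(res(f.x).reshape(-1,2),1).tolist())
# blue tray contour check & grip
im=cv2.imread("pics/top0.png")[225:262,480:540];v,u=np.nonzero(im.max(2)<60)
print(plane(ct,[[515,241],[533,240],[524,241]],.03))
cv2.imwrite("pics/c.png",cv2.resize(cv2.imread("pics/top0.png")[205:305,385:545],None,fx=5,fy=5,interpolation=2))
E
```

```text
[ 0.50162029  0.34742084  0.10191522  1.59166655 -0.08526983  0.08556884]
[[-0.4, 0.5], [-0.1, 0.5], [-0.2, 0.2], [-0.2, 0.3], [-0.2, 0.5], [-0.3, 0.6], [-0.5, -0.1], [-0.6, 0.4], [-0.9, -0.5], [-1.5, 0.2], [-0.9, 0.2], [-0.4, 0.5], [-0.3, 0.0], [-0.3, -0.2], [-0.5, -0.7]]
[[ 0.45249315 -0.2623152 ]
 [ 0.45417759 -0.3012196 ]
 [ 0.45231163 -0.28162293]]
```

View pics/c.png

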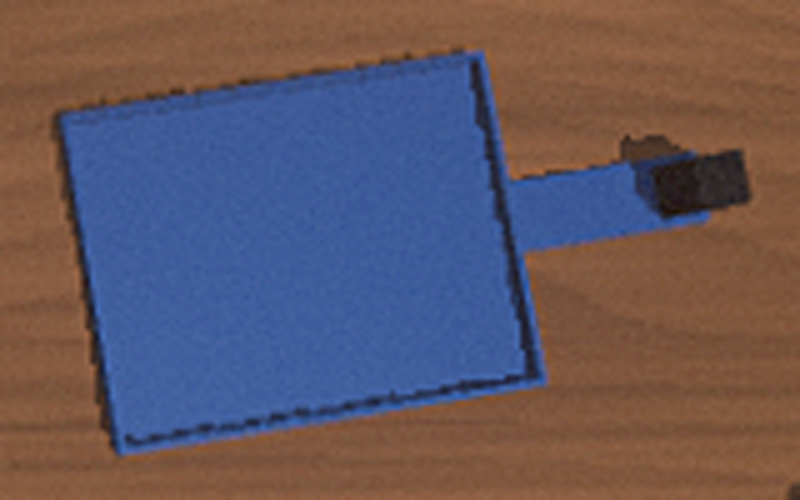

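The zoom shows the plate corners at crop (62,113), (483,52), (546,382), (120,452). The top of the grip is centred at (720,180). The rack fit is good, within about 1 px.

```bash
cat >> h.py <<'E'
def delta(pos,yaw):
    """tool-axis shift (mm) and rotvec from measured pose to a straight-down tool at pos with tool y at world angle yaw"""
    from scipy.spatial.transform import Rotation as R
    s=ctrl.observe();r=R.from_quat(s["tool_rot"],scalar_first=True)
    y=np.array([np.cos(yaw),np.sin(yaw),0]);z=np.array([0,0,-1.]);t=R.from_matrix(np.c_[np.cross(y,z),y,z])
    return np.round(r.inv().apply(np.array(pos)-s["tool_pos"])*1e3,1),np.round((r.inv()*t).as_rotvec(),3)
E
python3 - <<'E'
from h import *
c=eyes.get_calibration("top")
q=np.array([(62,113),(483,52),(546,382),(120,452)])/5+[385,205]-.4
P=plane(c,q,.014);print(P,np.linalg.norm(P-np.roll(P,1,0),axis=1))
ctr=P.mean(0);d=(P[0]+P[3]-P[1]-P[2]);a=np.arctan2(d[1],d[0]);e=P[0]-P[3]+P[1]-P[2];print("ctr",ctr,"yaw",a,np.arctan2(e[1],e[0])+np.pi/2)
g=plane(c,np.array([720,180])/5+[385,205]-.4,.05)[0];print("grip",g,"pred",ctr-.165*np.array([np.cos(a),np.sin(a)]))
for p in([.5,.2,.41],[.5,0,.41],[*g,.33],[*g,.20]):print(p,delta(p,a-np.pi))
E
```

```text
[[ 0.48388644 -0.02155106]
 [ 0.50891094 -0.19904666]
 [ 0.37233678 -0.2189903 ]
 [ 0.34625711 -0.0422635 ]] [0.13917915 0.17925098 0.13802264 0.17864073]
ctr [ 0.42784782 -0.12046288] yaw 1.71407909988476 1.7179936402771323
grip [ 0.45108961 -0.28292903] pred [ 0.45140866 -0.28377205]
[0.5, 0.2, 0.41] (array([417. , 334. ,  -5.6]), array([ 0.001,  0.   , -0.448]))
[0.5, 0, 0.41] (array([477. , 524.7,  -5.4]), array([ 0.001,  0.   , -0.448]))
[np.float64(0.45108961083970506), np.float64(-0.2829290314291637), 0.33] (array([515.3, 809.2,  75.1]), array([ 0.001,  0.   , -0.448]))
[np.float64(0.45108961083970506), np.float64(-0.2829290314291637), 0.2] (array([515.3, 809. , 205.1]), array([ 0.001,  0.   , -0.448]))
```

>>> {"api": "play_rows", "payload": {
  "series": "0 32 26 -20 0 0 -0.09;0 65 52 -20 0 0 -0.18;0 97 78 -20 0 0 -0.27;0 129 103 -20 0 0 -0.36;0 161 129 -20 0 0 -0.448",
  "grip_force": 60
}}

```text
time_s: 0.52
tool_pos: [0.3168, 0.4725, 0.4244]
tool_rot: [0.0, 0.997, 0.074, -0.0]
force: [1.2, 0.3, 0.2]
opening: 0.999
grasp_force: 0.0
```

```bash
python3 - <<'E'
from h import *
print(ctrl.observe()["q"])
for p in([.5,.2,.42],[.5,0,.4],[.4512,-.2833,.33]):print(p,delta(p,-1.4256))
E
```

```text
[ 1.32400461e+00  1.72484069e-01 -1.96299226e-01 -1.29805854e-04
 -1.20247459e+00  3.95021065e-01]
[0.5, 0.2, 0.42] (array([141. , 296.6,   4.5]), array([0.   , 0.   , 0.003]))
[0.5, 0, 0.4] (array([111.4, 494.4,  24.5]), array([0.   , 0.   , 0.003]))
[0.4512, -0.2833, 0.33] (array([ 21.4, 767.3,  94.7]), array([0.   , 0.   , 0.003]))
```

>>> {"api": "play_rows", "payload": {
  "series": "0 18 37 0 0 0 0;0 36 75 0 0 0 0;0 54 112 0 0 0 0;0 71 150 0 0 0 0;0 89 187 0 0 0 0"
}}

```text
time_s: 0.93
tool_pos: [0.4314, 0.2998, 0.4246]
tool_rot: [-0.0, 0.997, 0.072, -0.0]
force: [1.0, 0.8, 0.7]
opening: 0.996
grasp_force: 0.0
```

>>> {"api": "play_rows", "payload": {
  "series": "0 18 37 0 0 0 0;0 36 75 0 0 0 0;0 51 113 2 0 0 0;0 50 154 4 0 0 0;0 46 195 8 0 0 0"
}}

```text
time_s: 1.35
tool_pos: [0.5052, 0.1137, 0.4162]
tool_rot: [0.0, 0.997, 0.071, -0.0]
force: [0.3, -1.4, -0.4]
opening: 1.002
grasp_force: 0.0
```

>>> {"api": "play_rows", "payload": {
  "series": "0 -10 40 4 0 0 0;0 -20 80 8 0 0 0;0 -30 119 14 0 0 0;0 -40 158 20 0 0 0;0 -50 197 26 0 0 0"
}}

```text
time_s: 1.77
tool_pos: [0.4821, -0.0885, 0.3905]
tool_rot: [-0.0, 0.997, 0.072, 0.0]
force: [-0.1, -1.0, 1.3]
opening: 0.999
grasp_force: 0.0
```

>>> {"api": "play_rows", "payload": {
  "series": "0 -12 36 10 0 0 0;0 -24 72 20 0 0 0;0 -36 108 30 0 0 0;0 -48 144 38 0 0 0;0 -60 175 46 0 0 0"
}}

```text
time_s: 2.18
tool_pos: [0.4478, -0.2704, 0.344]
tool_rot: [-0.0, 0.997, 0.071, -0.0]
force: [0.9, 0.1, -0.4]
opening: 1.001
grasp_force: 0.0
```

```bash
python3 - <<'E'
from h import *
s=ctrl.observe();print(s["q"],s["tool_pos"])
T,s=wristT();im=eyes.get_image("wrist");cv2.imwrite("pics/w1.png",im[:,:,::-1])
c=eyes.get_calibration("wrist");print(proj(c,[[.4512,-.2833,.05]],T))
for p in([.4512,-.2833,.25],[.4512,-.2833,.195]):print(p,delta(p,-1.4256))
E
```

```text
[-1.67914846e-01  1.59497976e-01 -4.06972494e-01  4.73422793e-05
 -1.00468893e+00  1.88160745e+00] [ 0.44776476 -0.27044522  0.34403638]
[[336.86822558 196.62809369]]
[0.4512, -0.2833, 0.25] (array([ 3.8, 10.3, 92.1]), array([-0.001,  0.004, -0.004]))
[0.4512, -0.2833, 0.195] (array([  4. ,  10.4, 147.1]), array([-0.001,  0.004, -0.004]))
```

View pics/w1.png

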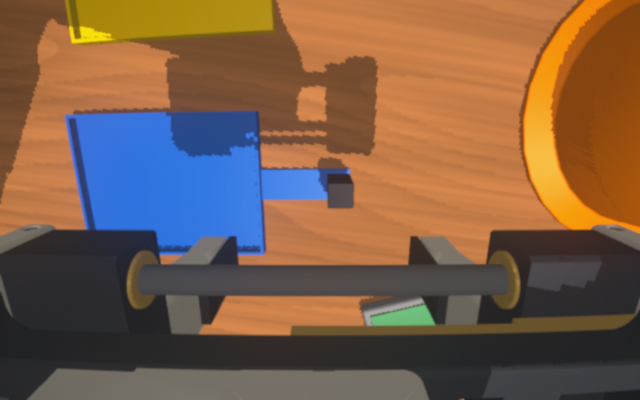

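The wrist view shows the blue grip at about (340,195), against a prediction of (337,197). That is within 3 mm. The tray edges are aligned with the image axes, so I'm descending.

>>> {"api": "play_rows", "payload": {
  "series": "0 4 12 35 0 0 0;0 4 12 70 0 0 0;0 4 12 100 0 0 0;0 4 12 125 0 0 0;0 4 12 125 0 0 0"
}}

```text
time_s: 2.65
tool_pos: [0.452, -0.2792, 0.2148]
tool_rot: [-0.002, 0.997, 0.071, -0.004]
force: [-0.6, -0.2, -0.5]
opening: 1.005
grasp_force: 0.0
```

```bash
python3 - <<'E'
from h import *
T,s=wristT();print(s["tool_pos"])
im=eyes.get_image("wrist");cv2.imwrite("pics/w2.png",im[:,:,::-1])
print(proj(eyes.get_calibration("wrist"),[[.4512,-.2833,.05]],T),delta([.4512,-.2833,.195],-1.4256))
E
```

```text
[ 0.45195993 -0.27923672  0.21475262]
[[329.47259745 267.88438059]] (array([-2.3,  3.5, 22.4]), array([-0.002,  0.006, -0.002]))
```

View pics/w2.png

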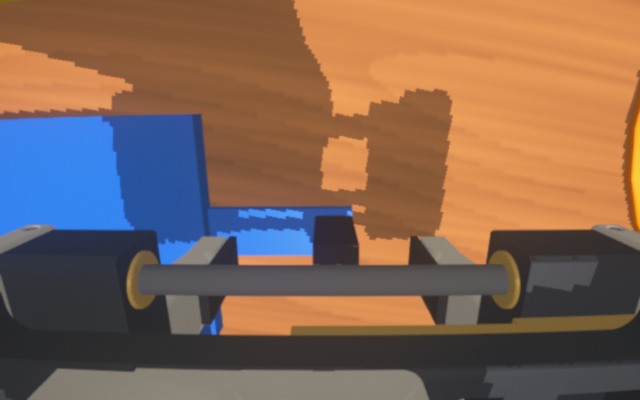

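The grip is between the fingers (columns 314-358), and the jaws are centred near 326. I'll make a small correction, go down and close.

>>> {"api": "play_rows", "payload": {
  "series": "0 -2 3 20 0 0 0;0 -2 3 20 0 0 0;255 -2 3 20 0 0 0;255 -2 3 20 0 0 0;255 -2 3 20 0 0 0",
  "grip_force": 60
}}

```text
time_s: 3.12
tool_pos: [0.4534, -0.283, 0.2014]
tool_rot: [0.0, 0.997, 0.072, 0.001]
force: [-0.3, -0.1, 0.5]
opening: 0.834
grasp_force: 0.0
```

>>> {"api": "play_rows", "payload": {
  "series": "255 0 0 0 0 0 0;255 0 0 0 0 0 0;255 0 0 0 0 0 0;255 0 0 0 0 0 0;255 0 0 0 0 0 0"
}}

```text
time_s: 3.53
tool_pos: [0.4527, -0.2829, 0.1998]
tool_rot: [0.0, 0.997, 0.072, 0.0]
force: [0.0, -0.9, -0.1]
opening: 0.456
grasp_force: 0.0
```

>>> {"api": "play_rows", "payload": {
  "series": "255 0 0 4 0 0 0;255 0 0 4 0 0 0;255 0 0 4 0 0 0;255 0 0 4 0 0 0;255 0 0 4 0 0 0"
}}

```text
time_s: 3.95
tool_pos: [0.4526, -0.283, 0.1954]
tool_rot: [-0.0, 0.997, 0.072, -0.0]
force: [0.1, -0.3, -1.9]
opening: 0.251
grasp_force: 60.0
```

>>> {"api": "play_rows", "payload": {
  "series": "255 0 0 0 0 0 0;255 0 0 0 0 0 0;255 0 0 0 0 0 0"
}}

```text
time_s: 4.2
tool_pos: [0.4527, -0.2829, 0.1956]
tool_rot: [-0.0, 0.997, 0.072, -0.0]
force: [-0.4, 0.0, -2.6]
opening: 0.249
grasp_force: 60.0
```

Gripped at 22 mm opening and 60 N. Lifting gently.

>>> {"api": "play_rows", "payload": {
  "series": "255 0 0 -10 0 0 0;255 0 0 -25 0 0 0;255 0 0 -45 0 0 0;255 0 0 -65 0 0 0;255 0 0 -85 0 0 0"
}}

```text
time_s: 4.62
tool_pos: [0.4525, -0.2829, 0.2823]
tool_rot: [0.0, 0.997, 0.072, 0.0]
force: [0.3, 1.5, -1.4]
opening: 0.254
grasp_force: 60.0
```

>>> {"api": "play_rows", "payload": {
  "series": "255 0 0 -20 0 0 0;255 0 0 -35 0 0 0;255 0 0 -40 0 0 0;255 0 0 -40 0 0 0"
}}

```text
time_s: 4.95
tool_pos: [0.4529, -0.283, 0.3225]
tool_rot: [0.001, 0.997, 0.072, 0.002]
force: [0.6, -0.1, -1.4]
opening: 0.245
grasp_force: 60.0
```

```bash
python3 - <<'E'
from h import *
s=ctrl.observe();print(s["tool_pos"],s["tool_rot"],s["moment"],s["q"])
a,b=[eyes.get_image(n) for n in("scene","top")]
cv2.imwrite("pics/l.png",np.vstack([cv2.resize(a[60:210,180:400,::-1],(790,None) if 0 else (660,450))]))
cv2.imwrite("pics/top1.png",b[:,:,::-1]);cv2.imwrite("pics/scene1.png",a[:,:,::-1])
E
```

```text
[ 0.45291268 -0.28304823  0.32254238] [5.19221333e-04 9.97433473e-01 7.15794593e-02 1.60560729e-03] [-0.27864775 -0.09401586  0.00626599] [-1.91172485e-01  1.97774796e-01 -4.13914028e-01  2.06329386e-04
 -9.55736775e-01  1.90513170e+00]
```

View pics/l.png

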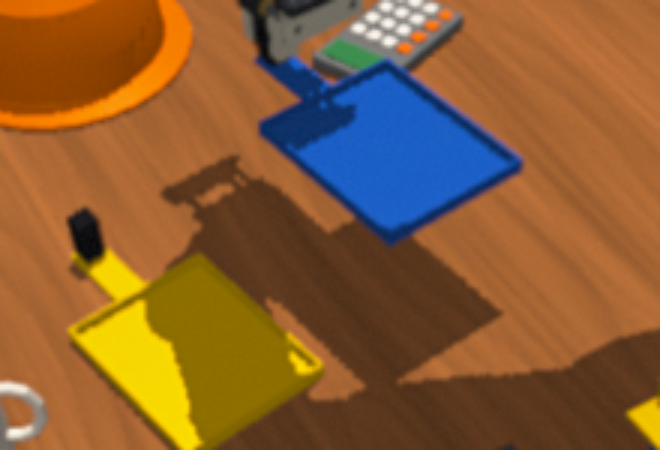

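The tray is lifted clear. Its rim corners in the crop are at about (262,127), (386,62), (522,162) and (390,237). Checking for sag.

```bash
python3 - <<'E'
from h import *
from scipy.optimize import least_squares
from scipy.spatial.transform import Rotation as R
c=eyes.get_calibration("scene")
uv=np.array([(262,127),(386,62),(522,162),(390,237)])/3+[180,60]
L=np.array([(-.09,-.07,.014),(-.09,.07,.014),(.09,.07,.014),(.09,-.07,.014)])
g=np.array([-.165,0,.036]);G=np.array([.4529,-.283,.1632])
def W(p): return G+np.r_[p[3:],0]+R.from_euler("ZYX",p[:3]).apply(L-g)
f=lambda p:np.r_[(proj(c,W(p))-uv).ravel(),p[3:]*300,p[2]*30]
s=least_squares(f,[1.716,0,0,0,0]);print(s.x,s.fun);print((proj(c,W([1.716,0,0,0,0]))-uv))
# plan: slot
a=1.5917;S=np.array([.5016,.3474]);u=np.array([np.cos(a),np.sin(a)])
for d in(.25,.23,.0): print(d,S+u*(-.165-d))
E
```

```text
[ 1.72251728e+00  1.70214457e-02 -5.87506888e-03  7.57842224e-05
  3.74937212e-03] [-1.44915388 -1.04394827  0.20864852 -1.11403203  0.47251149  0.17861355
  0.2822235   0.42317169  0.02273527  1.12481164 -0.17625207]
[[-2.24386405 -2.06734965]
 [-0.39633159 -2.15633932]
 [-0.49719781 -1.70548327]
 [-1.0673205  -1.46205446]]
0.25 [ 0.51027439 -0.06750933]
0.23 [ 0.50985635 -0.0475137 ]
0.0 [0.50504885 0.18243605]
```

```bash
python3 - <<'E'
from h import *
print(delta([.5115,-.0525,.3225],1.5917-np.pi))
E
```

```text
(array([  91.4, -219.5,   -2.2]), array([-0.   ,  0.   ,  0.122]))
```

>>> {"api": "play_rows", "payload": {
  "series": "255 8 -18 0 0 0 0.012;255 18 -44 0 0 0 0.03;255 30 -72 0 0 0 0.05;255 42 -100 0 0 0 0.06;255 54 -130 0 0 0 0.072"
}}

```text
time_s: 5.47
tool_pos: [0.4873, -0.1455, 0.3192]
tool_rot: [0.0, 0.999, 0.035, -0.001]
force: [0.1, 0.1, -2.4]
opening: 0.249
grasp_force: 60.0
```

```bash
python3 - <<'E'
from h import *
print(delta([.5115,-.0525,.3225],1.5917-np.pi))
E
```

```text
(array([ 30.7, -91.1,  -3.4]), array([0.   , 0.003, 0.049]))
```

>>> {"api": "play_rows", "payload": {
  "series": "255 8 -25 0 0 0 0.015;255 16 -50 0 0 0 0.03;255 25 -75 0 0 0 0.04;255 31 -91 0 0 0 0.049;255 31 -91 0 0 0 0.049"
}}

```text
time_s: 5.88
tool_pos: [0.5126, -0.0511, 0.3193]
tool_rot: [0.0, 1.0, 0.012, -0.001]
force: [-0.6, 1.1, -1.6]
opening: 0.251
grasp_force: 60.0
```

>>> {"api": "play_rows", "payload": {
  "series": "255 0 0 0 0 0 0;255 0 0 0 0 0 0"
}}

```text
time_s: 6.05
tool_pos: [0.5116, -0.0538, 0.3196]
tool_rot: [0.0, 1.0, 0.011, -0.001]
force: [-0.7, 0.3, -1.5]
opening: 0.246
grasp_force: 60.0
```

```bash
python3 - <<'E'
from h import *
print(delta([.5115,-.0525,.3225],1.5917-np.pi))
T,s=wristT()
a=[eyes.get_image(n) for n in("top","scene","wrist")]
for n,i in zip(("top2","scene2","wrist2"),a):cv2.imwrite(f"pics/{n}.png",i[:,:,::-1])
np.save("T2.npy",T)
x=cv2.resize(a[0][140:280,120:440],None,fx=2,fy=2,interpolation=2);y=cv2.resize(a[1][100:280,240:480],None,fx=1.5,fy=1.5)
o=np.zeros((600,800,3),np.uint8);o[:280,:640]=x;o[290:560,:360]=y;w=cv2.resize(a[2],(430,269));o[290:559,365:795]=w
cv2.imwrite("pics/m.png",o[:,:,::-1])
E
```

```text
(array([-0.1, -1.3, -2.9]), array([0.   , 0.002, 0.002]))
```

View pics/m.png

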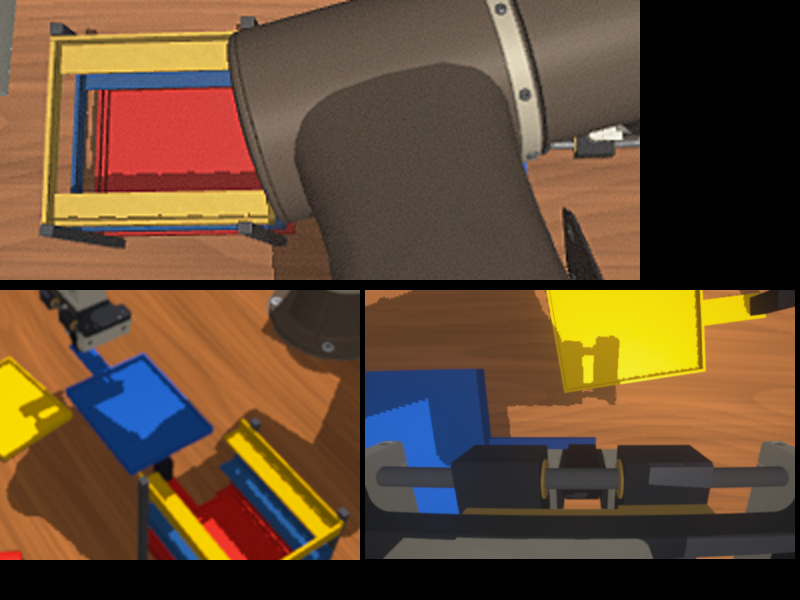

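The composite shows the tray held in front of the mouth and roughly aligned, with rim corners in the scene part at about (67,390), (143,353), (213,430) and (136,471). Yellow and red trays look untouched. I'll fit the tray against the slot frame.

```bash
python3 - <<'E'
from h import *
from scipy.optimize import least_squares
from scipy.spatial.transform import Rotation as R
c=eyes.get_calibration("scene")
im=cv2.imread("pics/scene2.png");hsv=cv2.cvtColor(im,cv2.COLOR_BGR2HSV)
m=cv2.inRange(hsv,(100,120,20),(125,255,255));k=np.zeros_like(m);k[130:235,280:388]=255;m&=k
m=cv2.morphologyEx(m,cv2.MORPH_OPEN,np.ones((13,13)))
cn=max(cv2.findContours(m,0,1)[0],key=cv2.contourArea)
q=cv2.approxPolyDP(cn,5,True).reshape(-1,2);print(q.tolist())
uv=np.array([(67,390),(143,353),(213,430),(136,471)]);uv=(uv-[0,290])/1.5+[240,100];print(uv)
L=np.array([(-.09,-.07,.014),(-.09,.07,.014),(.09,.07,.014),(.09,-.07,.014)])
g=np.array([-.165,0,.036]);G=np.array([.5116,-.0538,.3196-.1594])
def W(p): return G+np.r_[p[3:],0]+R.from_euler("ZYX",p[:3]).apply(L-g)
f=lambda p:np.r_[(proj(c,W(p))-uv).ravel(),p[3:]*300,p[2]*30]
s=least_squares(f,[1.59,0,0,0,0]);print(s.x,s.fun)
C=G+np.r_[s.x[3:],0]+R.from_euler("ZYX",s.x[:3]).apply(-g)
d=(C-[.5016,.3474,.1019]);a=1.5917;print("slot frame",d[0]*np.cos(a)+d[1]*np.sin(a),-d[0]*np.sin(a)+d[1]*np.cos(a),d[2])
E
```

```text
[[303, 152], [290, 164], [290, 176], [323, 218], [345, 215], [374, 197], [374, 184], [339, 147]]
[[284.66666667 166.66666667]
 [335.33333333 142.        ]
 [382.         193.33333333]
 [330.66666667 220.66666667]]
[ 1.63014655e+00  5.32570653e-02 -2.56022432e-02 -1.50427632e-03
  7.77114887e-04] [-0.68357608 -0.66134366 -0.37806748 -0.08300517  1.16902272 -0.61787001
 -0.46436716  1.05825874 -0.4512829   0.23313447 -0.7680673 ]
slot frame -0.23774756278888431 0.005214423567551487 0.013579560397033327
```

```bash
cat > fit.py <<'E'
from h import *
from scipy.optimize import least_squares
from scipy.spatial.transform import Rotation as R
L=np.array([(x,y,z) for x in(-.09,.09) for y in(-.07,.07) for z in(0,.014)]);g=np.array([-.165,0,.036])
def fit(img,G,p0,box,hue=(100,125)):
    c=eyes.get_calibration("scene");hsv=cv2.cvtColor(img,cv2.COLOR_BGR2HSV)
    m=cv2.inRange(hsv,(hue[0],110,15),(hue[1],255,255));k=np.zeros_like(m);x0,y0,x1,y1=box;k[y0:y1,x0:x1]=255;m&=k
    m=cv2.morphologyEx(m,cv2.MORPH_CLOSE,np.ones((3,3)))
    cn=max(cv2.findContours(m,0,1)[0],key=cv2.contourArea).reshape(-1,2).astype(float)
    W=lambda p:G+np.r_[p[3:],0]+R.from_euler("ZYX",p[:3]).apply(L-g)
    def f(p):
        h=cv2.convexHull(proj(c,W(p)).astype(np.float32))
        return np.r_[[cv2.pointPolygonTest(h,tuple(q),True) for q in cn],p[3:]*1000,p[2]*50]
    s=least_squares(f,p0,loss="soft_l1",f_scale=.5,diff_step=1e-3,x_scale=[.02,.02,.02,.003,.003])
    r=s.fun[:-3];C=W(s.x).mean(0)-R.from_euler("ZYX",s.x[:3]).apply([0,0,.007])
    print("yaw pitch roll dx dy",s.x.round(4),"n",len(r),"median|r|",np.median(abs(r)).round(2),"inl",(abs(r)<1.2).mean().round(2))
    d=C-[.5016,.3474,.1019];a=1.5917;print("slot frame mm",np.round([1e3*(d[0]*np.cos(a)+d[1]*np.sin(a)),1e3*(-d[0]*np.sin(a)+d[1]*np.cos(a)),1e3*d[2]],1))
E
python3 - <<'E'
from fit import *
fit(cv2.imread("pics/scene0.png"),np.array([.4512,-.2833,.036]),[1.716,.005,.005,.001,.001],(265,110,360,180))
fit(cv2.imread("pics/scene1.png"),np.array([.4517,-.283,.1632]),[1.716,.01,.005,.001,.001],(255,70,360,150))
fit(cv2.imread("pics/scene2.png"),np.array([.5105,-.0538,.1602]),[1.60,.02,.005,.001,.001],(275,130,388,235))
E
```

```text
yaw pitch roll dx dy [ 1.7346e+00  2.2800e-02 -6.3100e-02 -5.0000e-04 -7.2000e-03] n 198 median|r| 0.37 inl 0.67
slot frame mm [-473.9   85.4 -105.6]
yaw pitch roll dx dy [ 1.7343e+00  2.9200e-02 -6.2400e-02 -1.1000e-03 -8.8000e-03] n 211 median|r| 0.44 inl 0.65
slot frame mm [-475.4   85.5   20.6]
yaw pitch roll dx dy [ 1.6228  0.0623 -0.0488 -0.0027 -0.0089] n 254 median|r| 0.4 inl 0.62
slot frame mm [-247.7    5.7   12.1]
```

The tray is lined up within about 1° and 4 mm, with a slight nose-down sag of 2° or less. I'll nudge it, then insert it above the rails.

>>> {"api": "play_rows", "payload": {
  "series": "255 2 0 -4 0 0 0.012;255 2 -12 -4 0 0 0.012;255 2 -32 -4 0 0 0.012;255 2 -54 -4 0 0 0.012;255 2 -76 -4 0 0 0.012"
}}

```text
time_s: 6.62
tool_pos: [0.5123, 0.023, 0.325]
tool_rot: [-0.0, 1.0, 0.004, 0.0]
force: [-0.8, -0.4, -2.0]
opening: 0.245
grasp_force: 60.0
```

>>> {"api": "play_rows", "payload": {
  "series": "255 0 -20 0 0 0 0;255 0 -40 0 0 0 0;255 0 -58 0 0 0 0;255 0 -70 0 0 0 0;255 0 -74 0 0 0 0"
}}

```text
time_s: 7.03
tool_pos: [0.5117, 0.098, 0.3249]
tool_rot: [-0.0, 1.0, 0.006, 0.0]
force: [-0.2, -1.6, -1.6]
opening: 0.247
grasp_force: 60.0
```

```bash
python3 - <<'E'
from h import *
s=ctrl.observe();p=s["tool_pos"]+[-.0015,0,0];a=1.5917;d=p-[.5016,.3474,.1019]
print(1e3*(d[0]*np.cos(a)+d[1]*np.sin(a))+165,1e3*(-d[0]*np.sin(a)+d[1]*np.cos(a)),1e3*d[2]-195.4,s["force"],s["moment"])
print(delta([.5065,.1774,.3],1.5917-.005-np.pi))
E
```

```text
-84.5528918885926 -3.38052726569317 27.607802207413016 [-0.17127014 -1.6346328  -1.5795443 ] [-0.2423069   0.00283978  0.00928033]
(array([ -4.3, -79.5,  24.9]), array([-0.   , -0.001, -0.005]))
```

>>> {"api": "play_rows", "payload": {
  "series": "255 -1 -20 0 0 0 0;255 -2 -40 0 0 0 0;255 -2 -60 0 0 0 0;255 -2 -72 0 0 0 0;255 -2 -79 0 0 0 0"
}}

```text
time_s: 7.45
tool_pos: [0.5088, 0.1763, 0.3247]
tool_rot: [0.0, 1.0, 0.005, 0.0]
force: [-0.2, -0.2, -0.8]
opening: 0.243
grasp_force: 60.0
```

>>> {"api": "play_rows", "payload": {
  "series": "255 0 0 4 0 0 0;255 0 0 8 0 0 0;255 0 0 12 0 0 0;255 0 0 12 0 0 0"
}}

```text
time_s: 7.78
tool_pos: [0.5084, 0.1743, 0.3114]
tool_rot: [0.001, 1.0, 0.005, -0.001]
force: [-0.2, -0.5, -1.8]
opening: 0.245
grasp_force: 60.0
```

```bash
python3 - <<'E'
from h import *
s=ctrl.observe();p=s["tool_pos"]+[-.0015,0,0];a=1.5917;d=p-[.5016,.3474,.1019]
print(1e3*(d[0]*np.cos(a)+d[1]*np.sin(a))+165,1e3*(-d[0]*np.sin(a)+d[1]*np.cos(a)),1e3*d[2]-195.4,s["force"],s["moment"])
a,b=eyes.get_image("scene"),eyes.get_image("top")
o=np.zeros((600,800,3),np.uint8);o[:595,:420]=cv2.resize(a[150:320,320:440],(420,595),interpolation=2);o[:380,425:]=cv2.resize(b[140:273,130:262],(375,380),interpolation=2)
cv2.imwrite("pics/in.png",o[:,:,::-1])
E
```

```text
-8.132283929935909 -1.7154317543023683 14.116737216312373 [-0.22296653 -0.49483776 -1.78269983] [-0.29682976  0.06449982  0.01550172]
```

>>> {"api": "play_rows", "payload": {
  "series": "255 0 -3 2 0 0 0;255 0 -5 4 0 0 0;255 0 -5 6 0 0 0;255 0 -5 8 0 0 0;255 0 -5 8 0 0 0"
}}

```text
time_s: 8.3
tool_pos: [0.5086, 0.1803, 0.3041]
tool_rot: [0.0, 1.0, 0.005, -0.0]
force: [-0.6, -0.3, -0.7]
opening: 0.25
grasp_force: 60.0
```

>>> {"api": "play_rows", "payload": {
  "series": "255 0 0 2 0 0 0;255 0 0 3 0 0 0;255 0 0 4 0 0 0;255 0 0 4 0 0 0"
}}

```text
time_s: 8.63
tool_pos: [0.5088, 0.1804, 0.3007]
tool_rot: [-0.0, 1.0, 0.005, 0.0]
force: [0.1, 0.4, -0.6]
opening: 0.251
grasp_force: 60.0
```

>>> {"api": "play_rows", "payload": {
  "series": "255 0 0 1 0 0 0;255 0 0 2 0 0 0;255 0 0 2 0 0 0"
}}

```text
time_s: 8.88
tool_pos: [0.5088, 0.1803, 0.3002]
tool_rot: [-0.0, 1.0, 0.005, 0.001]
force: [-4.4, -3.1, 11.5]
opening: 0.248
grasp_force: 60.0
```

>>> {"api": "play_rows", "payload": {
  "series": "255 0 0 1 0 0 0;255 0 0 2 0 0 0;255 0 0 2 0 0 0"
}}

```text
time_s: 9.13
tool_pos: [0.5088, 0.18, 0.2995]
tool_rot: [-0.0, 1.0, 0.005, 0.001]
force: [-9.4, -6.1, 23.2]
opening: 0.249
grasp_force: 60.2
```

Contact with the rails. I'll unload slightly and open.

>>> {"api": "play_rows", "payload": {
  "series": "255 0 0 -2 0 0 0;255 0 0 -3 0 0 0;255 0 0 -3 0 0 0"
}}

```text
time_s: 9.38
tool_pos: [0.5089, 0.1804, 0.3002]
tool_rot: [-0.0, 1.0, 0.005, 0.0]
force: [-0.8, -1.3, 6.0]
opening: 0.244
grasp_force: 60.0
```

>>> {"api": "play_rows", "payload": {
  "series": "0 0 0 0 0 0 0;0 0 0 0 0 0 0;0 0 0 0 0 0 0;0 0 0 0 0 0 0;0 0 0 0 0 0 0"
}}

```text
time_s: 9.8
tool_pos: [0.5088, 0.1804, 0.2994]
tool_rot: [0.0, 1.0, 0.005, -0.0]
force: [0.6, 0.7, -0.4]
opening: 0.566
grasp_force: 0.0
```

>>> {"api": "play_rows", "payload": {
  "series": "0 0 0 0 0 0 0;0 0 0 0 0 0 0;0 0 0 0 0 0 0;0 0 0 0 0 0 0"
}}

```text
time_s: 10.13
tool_pos: [0.5088, 0.1804, 0.2996]
tool_rot: [-0.0, 1.0, 0.005, -0.0]
force: [-0.3, 0.4, -0.1]
opening: 0.87
grasp_force: 0.0
```

```bash
python3 - <<'E'
from h import *
s=ctrl.observe();print(s["tool_pos"],s["force"])
a,b=eyes.get_image("scene"),eyes.get_image("top")
cv2.imwrite("pics/scene3.png",a[:,:,::-1])
o=np.zeros((600,800,3),np.uint8);o[:595,:420]=cv2.resize(a[150:320,320:440],(420,595),interpolation=2);o[:380,425:]=cv2.resize(b[140:273,130:262],(375,380),interpolation=2)
cv2.imwrite("pics/in2.png",o[:,:,::-1])
E
```

```text
[0.50875866 0.18038938 0.2996374 ] [-0.31687078  0.39015202 -0.11930681]
```

Released and force-free. Retracting straight up, then back out of view.

>>> {"api": "play_rows", "payload": {
  "series": "0 0 0 -10 0 0 0;0 0 0 -35 0 0 0;0 0 0 -70 0 0 0;0 0 0 -105 0 0 0;0 0 0 -120 0 0 0"
}}

```text
time_s: 10.65
tool_pos: [0.5094, 0.1805, 0.4255]
tool_rot: [-0.001, 1.0, 0.005, 0.003]
force: [1.3, 0.3, 1.4]
opening: 1.0
grasp_force: 0.0
```

>>> {"api": "play_rows", "payload": {
  "series": "0 0 40 0 0 0 0;0 0 80 0 0 0 0;0 0 120 0 0 0 0;0 0 160 0 0 0 0;0 0 200 0 0 0 0"
}}

```text
time_s: 11.07
tool_pos: [0.5102, -0.0213, 0.4209]
tool_rot: [-0.0, 1.0, 0.006, 0.001]
force: [2.0, -0.6, 0.1]
opening: 0.999
grasp_force: 0.0
```

>>> {"api": "play_rows", "payload": {
  "series": "0 0 40 0 0 0 0;0 0 80 0 0 0 0;0 0 110 0 0 0 0;0 0 120 0 0 0 0;0 0 120 0 0 0 0"
}}

```text
time_s: 11.48
tool_pos: [0.5117, -0.1418, 0.4202]
tool_rot: [0.0, 1.0, 0.003, 0.0]
force: [0.5, 0.8, -0.7]
opening: 0.999
grasp_force: 0.0
```

```bash
python3 - <<'E'
from h import *
a,b=eyes.get_image("scene"),eyes.get_image("top")
cv2.imwrite("pics/scene4.png",a[:,:,::-1]);cv2.imwrite("pics/top4.png",b[:,:,::-1])
ct,cs=eyes.get_calibration("top"),eyes.get_calibration("scene")
# overlay: predicted rim-top corners and grip top of the blue tray at home
S=1.5917;r=np.array([[np.cos(S),-np.sin(S)],[np.sin(S),np.cos(S)]])
P=np.array([(-.09,-.07,.014),(-.09,.07,.014),(.09,.07,.014),(.09,-.07,.014),(-.176,-.011,.05),(-.176,.011,.05),(-.154,.011,.05),(-.154,-.011,.05)])
W=np.c_[P[:,:2]@r.T+[.5016,.3474],P[:,2]+.1019]
def crop(im,c,x0,y0,w,h,k):
    o=cv2.resize(im[y0:y0+h,x0:x0+w],None,fx=k,fy=k,interpolation=2);q=((proj(c,W)-[x0,y0]+.5)*k).astype(np.int32)
    for i in(0,4):cv2.polylines(o,[q[i:i+4]],True,(0,255,0),1)
    return o
A=crop(a,cs,325,165,150,180,3);B=crop(b,ct,135,140,170,135,2)
o=np.zeros((600,800,3),np.uint8);o[:540,:450]=A;o[:270,455:795]=B
cv2.imwrite("pics/fin.png",o[:,:,::-1])
E
```

```text
(no output)
```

View pics/fin.png

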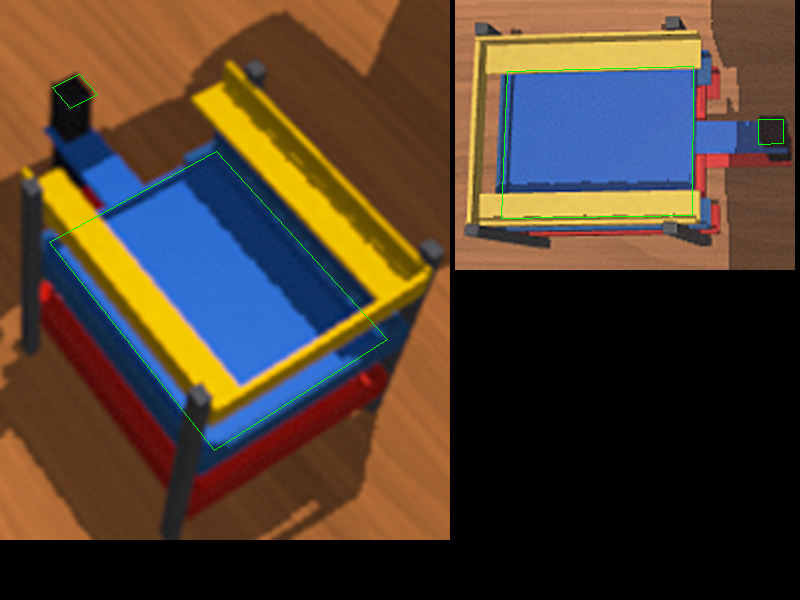

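The overlay of the predicted home pose matches the blue tray's plate edges (top view, mouth-side edge at column 694) and its grip within about 2-3 mm. The tray lies level on the middle rails, the red tray is in place, and the arm is clear.

```bash
python3 -c "
from cell import ctrl
print(ctrl.sign_off())"
```

```text
the job is handed in; nothing more can be done
None
```

The blue tray is on the blue rails, released and level, within about 3 mm of the fitted home pose in the last images; I did not press it against the back bar. The job is handed in with no verdict returned, and the red and yellow trays were not disturbed.

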